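Hold the roller-drive cover over its tapped holes under the screwdriver

TASK

Slide the sled along its rails until the single threaded hole in the nose of the drive housing is right under the tip of the fixed screwdriver bit. Then pick up the cover that has a nose and finish while holding it level, hovering about 15 mm above the housing under the bit, with its three holes lined up over the three threaded holes, touching neither housing nor driver, ready for the screws. Do not let go of it, and leave the plain cover, bottle, screwdriver and carton alone.

Things in the scene. Friction and masses are not known exactly. Their poses are not given: they have to be found in the camera images.
- sled: Sled on fixed rails, carrying an aluminium drive housing. Slides only along its own y (+y: handle end), 170 mm between stops, starts near the -y stop, 2.5 N dry friction, stays where left. Origin: on the bench (z 0) below the cavity's centre; z up. Housing top flat, 55 mm above the bench: wide part x -55 to 45, y +-45 mm; nose x 45 to 135, y +-18. Sled plate x +-55, y -50 to 120, top at 30 mm.
- handle_top (a point): Centre of the top face of the sled's black upright handle, 12 mm thick along the sled's y, 40 mm long along x, top 96 mm above the bench, at x -20, y 100 mm of the sled; the same axes as the sled. It may be pinched from above across its 12 mm.
- thread_nose (a point): Mouth (top) of the single 8 mm threaded hole in the housing's nose, at sled x 115, y 0, z 55 mm. Same axes as the sled.
- thread_left (a point): Mouth of the 8 mm threaded hole in the wide part at sled x -40, y 33, z 55 mm. Same axes as the sled.
- thread_right (a point): Mouth of the 8 mm threaded hole in the wide part at sled x -40, y -33, z 55 mm. Same axes as the sled.
- driver: Fixed spindle, bit pointing down. Origin: on the bench plane below the bit. Bit 6 mm thick, 115 to 160 mm above the bench; chuck and 28 mm body above, to 310 mm; a level arm at 235 mm joins it to a 24 mm column 130 mm away along the driver's +x (away from the robot, to its left). The bit stands over the nose hole's line of travel, 80 to 150 mm from where the hole is at the sled's -y stop.
- bit_tip (a point): Lower tip of the bit, 115 mm above the bench, so 60 mm above the housing's top.
- cover: The right cover: steel plate 5 mm thick, lying on the bench, housing's outline: wide part x -55 to 45, y +-45 mm, nose x 45 to 135, y +-18. Central box hump 50 mm along x, 40 mm along y, top 40 mm above the underside: grip it across its 40 mm from above. Three 14 mm holes. 0.25 to 0.5 kg, balanced 10 mm from the hump's centre towards the nose. Origin: underside, below the hump's centre; z up.
- hole_nose (a point): Centre of the cover's nose hole on its underside, at cover x 115, y 0 mm. Same axes as the cover.
- hole_left (a point): Centre of the cover's hole at x -40, y 33 mm, on its underside.
- hole_right (a point): Centre of the cover's hole at x -40, y -33 mm, on its underside.
- plain_cover: Another steel cover with the same hump but no nose: rectangle 110 mm (x) by 90 mm with four holes, lying on the bench. Not to be used. Origin: underside, centre.
- oil: Bystander: white bottle, 56 mm across, 150 mm high. Origin: underside, centre.
- screwdriver: Bystander: hand screwdriver lying on the bench.
- carton: Bystander: open white carton 130 x 160 x 60 mm. Origin: underside, centre.
Not all that is in view belongs to the job. Leave any red look-alike of the cover alone.

How it is judged:
By the outcome, as a careful person would: the job done as asked, in the order asked, and still so for the second after the job is handed in, while the arm keeps its last pose, push and grip.
It also fails if it takes over 64 s, if anything falls off the work surface, if the arm or the gripper's body presses on something with over 40 N, if the wrist force passes 120 N, or if a joint passes its speed limit or range.

ROBOT

A 6-joint arm with a two-finger parallel gripper is mounted at the origin on the work surface. World frame = base frame: x ahead of the robot, y to its left, z up, the work surface at z = 0. Lengths are in mm, angles in rad, forces in N, time in s.
With the tool pointing down it reaches from about 400 to 925 mm from the base axis. Payload 12.5 kg.
Tool frame: the origin (TCP) lies at the very end of the fingers, on their centre line; the grasp point (between the pads) lies env.grip_point_offset behind it (env.grip_point_offset is the distance from the TCP to the grasp point, in mm); y points along the fingers, z is the direction in which the jaws open and shut, and the axes are right-handed (so a half turn about y gives the same grasp; the last joint's range is limited). The gripper opens to 95 mm and grips with 3 to 60 N. Pads are 20 mm wide; open, the fingers measure 119 mm over their backs; the gripper's body (75 mm by 180 mm) begins 59 mm behind the grasp point.
Start: joints at [1.113, 0.491, 1.559, -0, 1.092, -0.106], TCP at [215.353, 586.749, 175.661] pointing down, gripper open.
Joint ranges: [-3.1, 3.1], [-0.84, 2.19], [0.05, 2.79], [-1.13, 4.28], [0.06, 2.93], [-2.69, 2.69]. Speed limits (rad/s): [2.22, 2.22, 2.79, 3.14, 3.14, 3.14].

INTERFACE

Orientations are given as [roll, pitch, yaw] about the fixed x, y, z axes, in that order (R = Rz(yaw) Ry(pitch) Rx(roll)).
In Python, from cell import readout, read_camera, env, nets gives the robot as it stands.
- The arm moves only by the tool apply_moves, never from a script. Its argument "increments" is a list of rows, each a list of 3 entries, a list of its own where there are three numbers: the shift along the tool's x, y, z in cm, then the turn, a rotation vector about the tool's x, y, z in degrees, then the finger opening in cm, from 0 to 9.51. A call has exactly 5 rows; each row shifts and turns the pose as measured when the row begins, along the tool's axes as they then stand; what a row does not reach is not made up. A row lasts 1/8 s, in which the tool goes at most 62.5 mm and 10.7 degrees, less where a joint would pass 70% of its speed; a pose out of reach is approached as far as the arm can. A call with a gripper value outside its range is refused whole. The fingers move at their own pace and stop on an object; the grip force is fixed at half the most. Time passes only in rows, so rows that do not move let the fingers close, or fill a call up. It gives the time, the measured TCP pose, the force and the opening at its end, in the units of the state.
- readout.state(): the state, without advancing time (a new reading comes with each control period).
- read_camera(name): name is "scene" or "top"; returns a dict with "img" (480x640x3 uint8, red, green, blue), "vfov" (degrees; the focal length in pixels is half the picture's height over the tangent of half this angle, whatever the lens; pixels are square), "cx", "cy" (the principal point, pixels), "distortion" ([k1, k2, p1, p2, k3] as OpenCV has them; the pictures are not rectified), "rvec" (rotation vector, rad) and "tvec" (3), from world to camera coordinates, as OpenCV has them. Camera axes: x right, y down, z forward; pixel columns grow to the right and rows downward; lengths in mm; the calibration is good to about 2 mm. A picture is of the moment at which its call begins. There is no depth.
- env.job_done(): hands the job in, once; it reports no verdict.
Trained networks look in a picture, given as the dict that the camera call returned (one of the last four; its "shot" number tells which), for a name from the list of things; names that differ only in an ending like _2 or _b are one class to them, and where a whole thing is asked for, a point or a joint stands for the part that bears it (a point fixed in the world has none). Each returns a list of dicts, best first, with "confidence" (0 to 1); they miss things now and then, are a little off and sometimes report something else, mostly with a low value. They report only what shows in the picture. A call takes as long as a camera call. They do not tell look-alikes from the thing itself.
- nets.look_for(picture, thing): "point" ([x, y, z] in mm, in the coordinates of the camera as it stood for that picture, good to about 4 mm: the middle of the surface that is visible of it).
- nets.mark_of(picture, thing): "point" ([x, y, z] in mm, in the coordinates of the camera as it stood for that picture, good to about 4 mm: a listed point, or the origin of a listed thing).
The state is a dict: "t": time; "joints": joint angles; "qvel": joint speeds; "tau": joint torques, N m; "eef_pos": TCP position; "tcp_rot": TCP orientation; "ft_force": force on the tool from outside, world axes, zero at the start; "moment": the same for the moment, N m; "opening": opening from 0.0 (shut) to 1.0 (fully open).
Only numpy, scipy, OpenCV 4.12 (cv2) and the standard library are available. Lean on these libraries where they do the work, as an engineer would, in place of code of your own. Each camera call takes 0.05 s, during which the arm holds its last target. There are 200 camera calls.

## Working session

There is one attempt and no reset: what is moved stays moved. The work goes in short steps, Python scripts to look and compute and a tool call to move; the robot and the scene stay as the last step left them, time stands still between calls to the robot, and variables do not carry over. Pictures are saved under pics/ and viewed, about 8 in all and at most 12, crops included, and the job is handed in when it is done.

Besides the shell and the picture viewer there is one more tool, called as name(argument=value, ...), one argument or row to a line, values as JSON. apply_moves: Moves the arm, as the interface text tells. Its arguments: {"type":"object","properties":{"increments":{"type":"array"}},"required":["increments"]}

```bash
ls; mkdir -p pics; cat > h.py <<'E'
import numpy as np, cv2
from scipy.spatial.transform import Rotation as Ro
from cell import readout, read_camera, env, nets
np.set_printoptions(precision=1,suppress=True)
def K(p):
    f=240/np.tan(np.radians(p["vfov"])/2); return np.array([[f,0,p["cx"]],[0,f,p["cy"]],[0,0,1]])
def RT(p): return cv2.Rodrigues(np.array(p["rvec"],float))[0], np.array(p["tvec"],float).ravel()
def c2w(p,X): R,t=RT(p); return R.T@(np.array(X)-t)
def px(p,W): return cv2.projectPoints(np.array(W,float).reshape(-1,3),np.array(p["rvec"],float),np.array(p["tvec"],float),K(p),np.array(p["distortion"],float))[0].reshape(-1,2)
def ray(p,uv,z):
    n=cv2.undistortPoints(np.array(uv,float).reshape(-1,1,2),K(p),np.array(p["distortion"],float)).reshape(-1,2)
    R,t=RT(p); C=-R.T@t; d=np.c_[n,np.ones(len(n))]@R
    return C+d*((z-C[2])/d[:,2])[:,None]
def save(p,name): cv2.imwrite("pics/"+name,cv2.cvtColor(p["img"],cv2.COLOR_RGB2BGR))
def state():
    s=readout.state(); print("t",s["t"],"pos",np.array(s["eef_pos"]),"rpy",np.round(s["tcp_rot"],3),"q",np.round(s["joints"],2),"F",np.array(s["ft_force"]),"op",s["opening"]); return s
E
python3 - <<'E'
from h import *
state(); print(env.grip_point_offset)
for c in ["scene","top"]:
    p=read_camera(c); save(p,c+"0.png"); R,t=RT(p); print(c,"cam at",-R.T@t)
    for n in ["sled","handle_top","thread_nose","thread_left","thread_right","driver","bit_tip","cover","hole_nose","hole_left","hole_right","plain_cover","oil","screwdriver","carton"]:
        for r in nets.mark_of(p,n)[:3]:
            w=c2w(p,r["point"]); print(n,round(r["confidence"],2),w,px(p,w)[0])
E
```

```text
pics
t 0.0 pos [215.2 586.5 175.1] rpy [-1.6  0.  -0.4] q [ 1.1  0.5  1.6  0.   1.1 -0.1] F [ 0.4 -0.3  0.2] op 1.0031193043346467
18.8
scene cam at [1393.8   83.4 1280.7]
sled 0.97 [528.2  57.5  -1.8] [362.3 242.8]
handle_top 0.72 [525.1 163.   98.5] [401.9 227.5]
handle_top 0.57 [ 522.8 -362.1    0.3] [227.4 221.3]
handle_top 0.2 [ 725.6 -190.7   -0.8] [266.3 287.1]
thread_nose 0.89 [643.2  43.7  55.9] [353.5 264.4]
thread_nose 0.68 [ 494.5 -411.    -3.4] [215.1 212.7]
thread_nose 0.27 [661.7 174.1 115. ] [402.5 265.9]
thread_right 0.63 [486.1  40.3  54.4] [359.7 219.7]
bit_tip 0.61 [661.7 175.6 115.1] [403. 266.]
bit_tip 0.51 [497.4 100.4  54.1] [379.4 225.7]
cover 0.89 [833.9 -39.1  -0.9] [311.9 330.6]
cover 0.77 [ 331.6 -416.5    4.3] [227.4 172.3]
cover 0.61 [ 520.4 -361.4    1.4] [227.8 220.5]
hole_nose 0.96 [ 625.5 -325.    -0.6] [230.  250.8]
hole_nose 0.79 [745.9  27.4   0.6] [341.4 305.3]
hole_nose 0.58 [ 226.  -459.5    0.2] [224.1 148.7]
hole_left 0.94 [844.5 -88.5  -0.4] [293.1 331.1]
hole_left 0.62 [ 385.2 -431.7    0.6] [218.5 184.7]
hole_left 0.56 [ 472.2 -346.6    2
[... 1145 characters left out ...]
4 [ 633.1 -319.5   -2.2] [417.2 211.4]
hole_nose 0.86 [ 231.8 -455.6    6.2] [472.4 351. ]
hole_nose 0.59 [743.4  29.4  -1.2] [296.3 177.6]
hole_left 0.97 [855.9 -83.7   0.2] [333.7 139. ]
hole_left 0.79 [ 388.9 -427.8   -2.5] [458.9 295.1]
hole_left 0.71 [ 471.4 -344.1   -4.1] [428.2 267. ]
hole_right 0.74 [888.3 -31.    3. ] [315.6 128.6]
hole_right 0.68 [ 365.7 -366.2   -2. ] [437.8 303.8]
hole_right 0.6 [ 495.9 -404.2   -1.5] [448.9 257.8]
plain_cover 0.86 [ 444.4 -197.5    0.1] [377.6 277.8]
plain_cover 0.6 [ 730.7 -186.8    0.1] [370.3 179.6]
oil 0.69 [ 728.  -188.6    0.6] [370.9 180.4]
screwdriver 0.77 [330.4 450.6   0.1] [153.3 323.2]
carton 0.76 [ 496.7 -606.5   -3.6] [518.8 255.6]
```

View pics/top0.png

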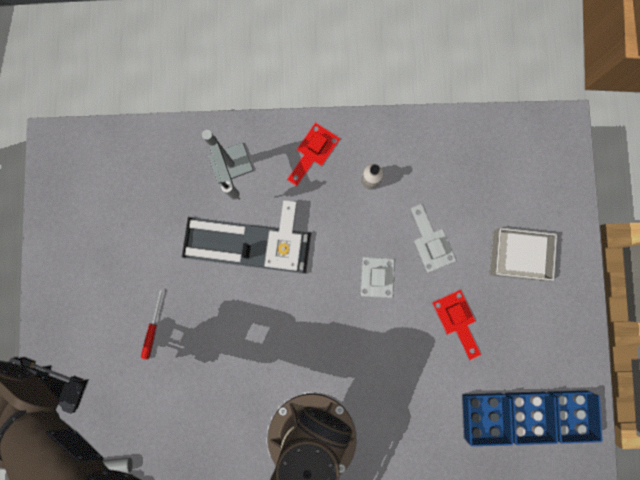

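View pics/scene0.png

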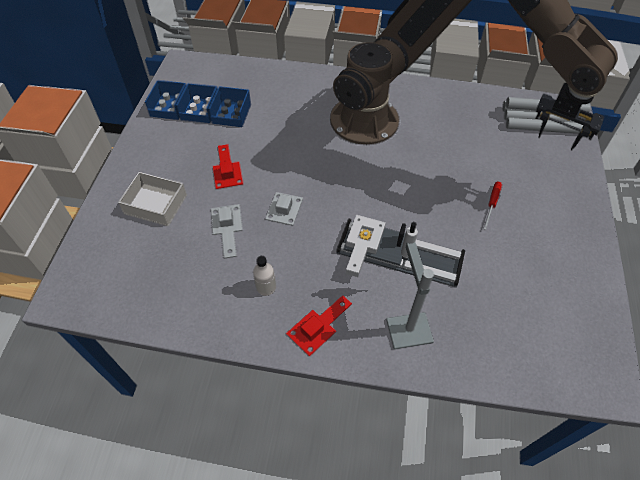

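Candidates for the cover in the top view: red nosed at (318,145), red nosed at (457,313), grey nosed at (434,248) and grey plain at (378,278). The grey nosed one fits, being steel, with a nose and not red. I'll fit the poses and confirm with an enlarged overlay.

```bash
cat >> h.py <<'E'
def fit(model,world,w=None):
    a=np.array(model,float)[:,:2]; b=np.array(world,float)[:,:2]
    ac=a-a.mean(0); bc=b-b.mean(0)
    th=np.arctan2((ac[:,0]*bc[:,1]-ac[:,1]*bc[:,0]).sum(),(ac*bc).sum())
    R=np.array([[np.cos(th),-np.sin(th)],[np.sin(th),np.cos(th)]])
    t=b.mean(0)-R@a.mean(0); return t,th,b-(a@R.T+t)
def place(t,th,pts,z):
    pts=np.array(pts,float); c,s=np.cos(th),np.sin(th)
    return np.c_[t[0]+c*pts[:,0]-s*pts[:,1],t[1]+s*pts[:,0]+c*pts[:,1],np.full(len(pts),z)]
OUT=[[-55,-45],[45,-45],[45,-18],[135,-18],[135,18],[45,18],[45,45],[-55,45]]
H3=[[115,0],[-40,33],[-40,-33]]
def overlay(p,items,c,s,name,half=(75,60)):
    """items: list of (world pts, closed poly?)"""
    im=cv2.cvtColor(p["img"],cv2.COLOR_RGB2BGR)
    x0,y0=int(c[0]-half[0]),int(c[1]-half[1]); x0,y0=max(x0,0),max(y0,0)
    cr=im[y0:y0+2*half[1],x0:x0+2*half[0]]; cr=cv2.resize(cr,None,fx=s,fy=s,interpolation=cv2.INTER_CUBIC)
    for W,poly in items:
        q=((px(p,W)-[x0,y0]+.5)*s).astype(int)
        if poly: cv2.polylines(cr,[q],True,(0,255,0),1)
        else:
            for a in q: cv2.circle(cr,tuple(int(v) for v in a),3,(255,0,255),1)
    if name: cv2.imwrite("pics/"+name,cr)
    return cr
E
python3 - <<'E'
from h import *
SM=[[0,0],[-20,100],[115,0],[-40,33],[-40,-33]]
A=dict(sc=[[528.2,57.5],[525.1,163],[643.2,43.7],[497.4,100.4],[486.1,40.3]],top=[[535.1,67],[525.1,170],[649.8,51.2],[501.9,107.7],[486.7,40]])
CM=[[0,0],[115,0],[-40,33],[-40,-33]]
B=dict(sc=[[521,-361.8],[625.5,-325],[472.2,-346.6],[493.2,-410.4]],top=[[524.4,-362],[633.1,-319.5],[471.4,-344.1],[495.9,-404.2]])
for D,M in((A,SM),(B,CM)):
    for k in D:
        t,th,r=fit(M,D[k]); print(k,t,np.degrees(th),r.tolist())
    t,th,r=fit(M*2,D["sc"]+D["top"]); print("both",t,np.degrees(th))
    if M is SM: ts,hs=t,th
    else: tc,hc=t,th
rows=[]
for c,s in(("scene",(365,240)),("top",(270,235))):
    p=read_camera(c)
    a=overlay(p,[(place(ts,hs,OUT,55),1),(place(ts,hs,H3,55),0),([[661,176,115]],0)],s,4,None,(48,36))
    q=px(p,[[tc[0]+40,tc[1]+15,0]])[0]
    b=overlay(p,[(place(tc,hc,OUT,5),1),(place(tc,hc,H3,5),0)],q,4,None,(48,36))
    rows.append(np.hstack([a,b]))
cv2.imwrite("pics/ov1.png",np.vstack(rows))
E
```

```text
sc [529.8  61.7] -9.423167173577173 [[-1.565984618912239, -4.241053765126296], [-1.3083500832120762, -0.6661551402276018], [-0.014179354082898499, 0.7873054658526684], [1.6913365531270301, -0.4447476390375158], [1.1971775030801837, 4.564651078538702]]
top [534.   67.8] -7.91386316653286 [[1.1051126073915611, -0.7835290417899188], [-2.8537841837880933, 0.4151690410912465], [1.9003520855497982, -0.749845627564973], [2.980581026558866, 1.7233889252555485], [-3.1322615357120185, -0.6051832969918536]]
both [531.9  64.8] -8.658294105972196
sc [ 519.8 -364. ] 20.192620598088908 [[1.2372030165768138, 2.1703015767514557], [-2.19460805843255, -0.7250905748383047], [1.3695541818188417, 0.20565740795393594], [-0.4121491399631054, -1.6508684098668027]]
top [ 523.  -360.5] 20.395403251270437 [[1.4014620787147578, -1.50065256630171], [2.3108176156052878, 0.9222097336638058], [-2.6057438114981437, -0.5920069948342075], [-1.1065358828222998, 1.1704498274721686]]
both [ 521.4 -362.2] 20.295735389967497
```

View pics/ov1.png

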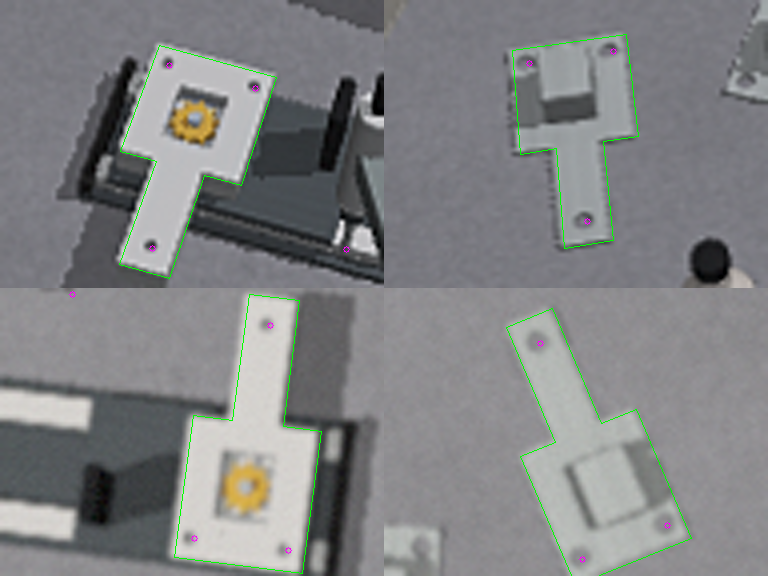

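The overlay fits on both cameras: the grey nosed cover with hump and three holes is confirmed (top about (434,248), scene about (228,220)). The sled is at about (532,65) with yaw about -8°, and the bit at about (661,176). Now I'll plan the approach to the handle.

```bash
cat >> h.py <<'E'
def plan(pos,yaw_deg,n):
    s=readout.state(); R=Ro.from_euler("xyz",s["tcp_rot"]); P=np.array(s["eef_pos"],float)
    T=Ro.from_euler("xyz",[-np.pi/2,0,np.radians(yaw_deg)])
    rv=(R.inv()*T).as_rotvec()/n; d=(np.array(pos,float)-P)/n
    print("t",round(s["t"],2),"pos",P,"rpy deg",np.degrees(s["tcp_rot"]),"F",np.array(s["ft_force"]),"op",round(s["opening"],2),"|step|mm",np.linalg.norm(d))
    for i in range(n):
        print(np.round(R.inv().apply(d)/10,2).tolist(),np.round(np.degrees(rv),1).tolist()); R=R*Ro.from_rotvec(rv)
E
python3 - <<'E'
from h import *
print(place([532,65],np.radians(-8),[[-20,100]],96))
plan([526.5,167,150],-8,10)
E
```

```text
[[526.1 166.8  96. ]]
t 1.7 pos [215.4 586.8 175.7] rpy deg [-90.   -0.  -20.2] F [-0.4  0.2 -0.8] op 1.0 |step|mm 52.31346319469886
[4.37, 0.26, -2.87] [-0.0, -1.2, 0.0]
[4.31, 0.26, -2.96] [-0.0, -1.2, 0.0]
[4.24, 0.26, -3.05] [-0.0, -1.2, 0.0]
[4.18, 0.26, -3.14] [-0.0, -1.2, 0.0]
[4.11, 0.26, -3.23] [-0.0, -1.2, 0.0]
[4.04, 0.26, -3.31] [-0.0, -1.2, 0.0]
[3.97, 0.26, -3.4] [-0.0, -1.2, 0.0]
[3.89, 0.26, -3.48] [-0.0, -1.2, 0.0]
[3.82, 0.26, -3.56] [-0.0, -1.2, 0.0]
[3.74, 0.26, -3.65] [-0.0, -1.2, 0.0]
```

apply_moves(
  increments=[
    [[4.4,0.25,-2.9],[0,-1.2,0],6.5],
    [[4.3,0.25,-3.0],[0,-1.2,0],6.5],
    [[4.2,0.25,-3.0],[0,-1.2,0],6.5],
    [[4.2,0.25,-3.1],[0,-1.2,0],6.5],
    [[4.1,0.25,-3.2],[0,-1.2,0],6.5],
  ],
)

```text
t: 2.33
eef_pos: [373.9, 374.3, 162.7]
tcp_rot: [-1.569, -0.001, -0.238]
ft_force: [0.4, 0.9, 0.7]
opening: 0.688
```

apply_moves(
  increments=[
    [[4.0,0.25,-3.3],[0,-1.2,0],6.5],
    [[4.0,0.25,-3.4],[0,-1.2,0],6.5],
    [[3.9,0.25,-3.5],[0,-1.2,0],6.5],
    [[3.8,0.25,-3.5],[0,-1.2,0],6.5],
    [[3.7,0.25,-3.6],[0,-1.2,0],6.5],
  ],
)

```text
t: 2.95
eef_pos: [535.8, 159.6, 150.7]
tcp_rot: [-1.568, -0.003, -0.13]
ft_force: [0.1, 1.1, -0.6]
opening: 0.683
```

```bash
python3 - <<'E'
from h import *
plan([526.5,167,120],-8,4)
E
```

```text
t 2.95 pos [535.8 159.6 150.7] rpy deg [-89.8  -0.2  -7.4] F [ 0.1  1.1 -0.6] op 0.68 |step|mm 8.237942842344648
[-0.26, 0.77, 0.15] [-0.0, 0.1, 0.0]
[-0.26, 0.77, 0.15] [-0.0, 0.1, 0.0]
[-0.26, 0.77, 0.15] [-0.0, 0.1, 0.0]
[-0.26, 0.77, 0.15] [-0.0, 0.1, 0.0]
```

apply_moves(
  increments=[
    [[-0.5,1.6,0.3],[0,0.3,0],6.5],
    [[-0.5,1.6,0.3],[0,0.3,0],6.5],
    [[0,1.7,0],[0,0,0],6.5],
    [[0,1.7,0],[0,0,0],6.5],
    [[0,1.7,0],[0,0,0],6.5],
  ],
)

```text
t: 3.58
eef_pos: [530.3, 163.5, 66.3]
tcp_rot: [-1.567, -0.007, -0.147]
ft_force: [-0.0, -0.7, -0.2]
opening: 0.69
```

apply_moves(
  increments=[
    [[0,0,0],[0,0,0],4.0],
    [[0,0,0],[0,0,0],1.0],
    [[0,0,0],[0,0,0],0.6],
    [[0,0,0],[0,0,0],0.6],
    [[0,0,0],[0,0,0],0.6],
  ],
)

```text
t: 4.2
eef_pos: [530.8, 163.6, 67.6]
tcp_rot: [-1.566, -0.008, -0.146]
ft_force: [1.1, 0.5, -0.7]
opening: 0.211
```

```bash
python3 - <<'E'
from h import *
plan([526.5,167,68],-8,1)
for c in("scene","top"):
    p=read_camera(c)
    for n in("bit_tip","thread_nose","sled","handle_top"):
        for r in nets.mark_of(p,n)[:2]: print(c,n,round(r["confidence"],2),c2w(p,r["point"]))
E
```

```text
t 4.2 pos [530.8 163.6  67.6] rpy deg [-89.7  -0.5  -8.4] F [ 1.1  0.5 -0.7] op 0.21 |step|mm 5.501029779037056
[-0.48, -0.04, 0.27] [-0.3, -0.4, 0.5]
scene bit_tip 0.62 [660.5 173.4 115.8]
scene thread_nose 0.97 [643.2  42.9  54.4]
scene sled 0.91 [530.8  59.   -0.8]
scene handle_top 0.76 [529.2 164.3  97.9]
top bit_tip 0.9 [664.4 176.9 116.4]
top bit_tip 0.64 [536.4  68.5  -0.3]
top thread_nose 0.8 [645.6  51.8  61.1]
top sled 0.52 [ 498.7 -604.4   -1. ]
```

apply_moves(
  increments=[
    [[0,0,0],[0,0,0],0.6],
    [[0,0,0],[0,0,0],0.6],
    [[0,0,0],[0,0,0],0.6],
    [[0,0,0.5],[0,0,0],0.6],
    [[0,0,1.0],[0,0,0],0.6],
  ],
)

```text
t: 5.32
eef_pos: [533.0, 178.8, 67.3]
tcp_rot: [-1.566, -0.007, -0.147]
ft_force: [0.7, 0.1, 0.5]
opening: 0.062
```

```bash
python3 - <<'E'
from h import *
plan([530.8+16.5,163.6+128,67.6],-8,5)
E
```

```text
t 5.33 pos [533.  178.8  67.3] rpy deg [-89.8  -0.4  -8.4] F [0.7 0.1 0.5] op 0.06 |step|mm 22.745391885779988
[-0.05, 0.0, 2.27] [-0.0, -0.1, 0.1]
[-0.04, 0.0, 2.27] [-0.0, -0.1, 0.1]
[-0.04, 0.0, 2.27] [-0.0, -0.1, 0.1]
[-0.04, -0.0, 2.27] [-0.0, -0.1, 0.1]
[-0.03, -0.0, 2.27] [-0.0, -0.1, 0.1]
```

Opening is 6 mm, less than the 12 mm handle, so I need to look.

```bash
python3 - <<'E'
from h import *
o=[]
for c in("scene","top"):
    p=read_camera(c); q=px(p,[[540,150,60]])[0]
    o.append(overlay(p,[],q,5,None,(40,50)))
    for n in("thread_nose","sled","handle_top"):
        for r in nets.mark_of(p,n)[:1]: print(c,n,round(r["confidence"],2),c2w(p,r["point"]))
cv2.imwrite("pics/g.png",np.hstack(o))
E
```

```text
scene thread_nose 0.87 [641.6  42.6  53.9]
scene sled 0.96 [527.1  61.4  -0.2]
scene handle_top 0.74 [527.1 162.5  98.1]
top thread_nose 0.67 [649.   50.5  58.9]
top sled 0.65 [536.4  71.2  -1.7]
top handle_top 0.78 [522.2 167.9  98.3]
```

View pics/g.png

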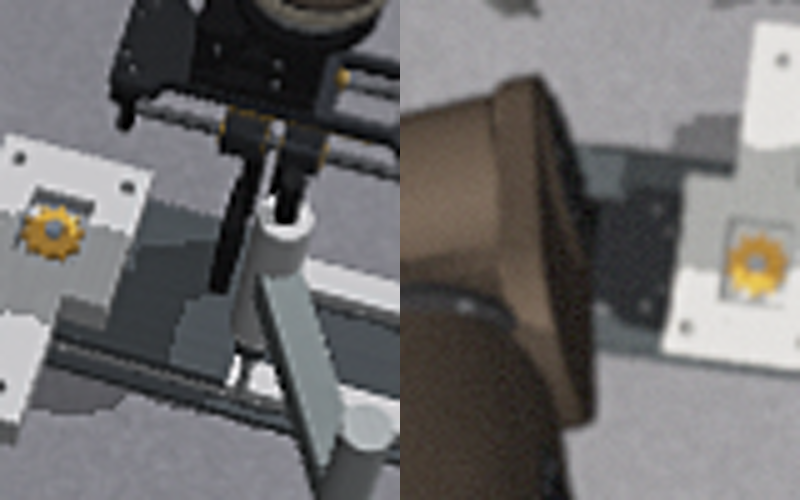

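```bash
python3 - <<'E'
from h import *
s=state(); P=np.array(s["eef_pos"]); R=Ro.from_euler("xyz",s["tcp_rot"]).as_matrix()
p=read_camera("scene"); q=px(p,[[540,165,70]])[0]
ht,th=[532,65],np.radians(-8)
top=place(ht,th,[[-40,94],[0,94],[0,106],[-40,106]],96); bot=top.copy(); bot[:,2]=30
tips=[P+R@[a,b,c] for a in(-10,10) for b in (0,-40) for c in(-3,3)]
im=overlay(p,[(top,1),(bot,1),([P],0),(tips,0)],q,10,"g2.png",(38,28))
E
```

```text
t 5.725 pos [532.8 178.3  67.3] rpy [-1.6 -0.  -0.1] q [ 0.2  0.5  1.8  0.   0.8 -1.2] F [-0.9  0.1 -0.4] op 0.05958871415248202
```

View pics/g2.png

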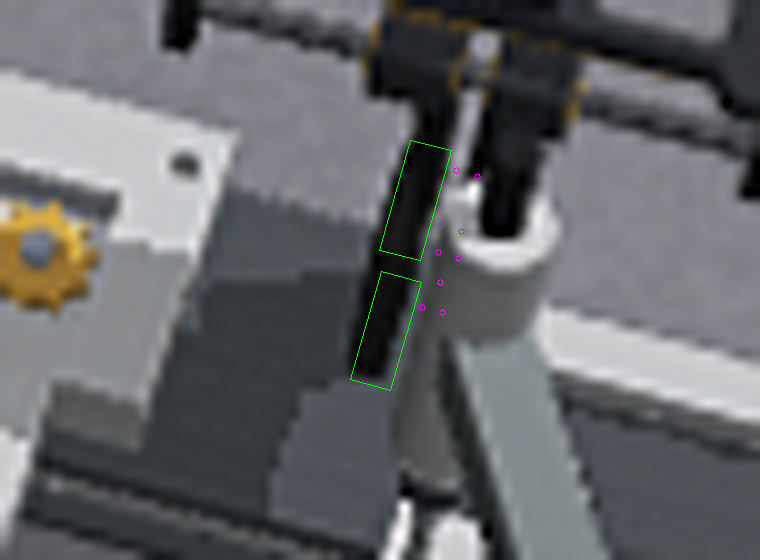

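apply_moves(
  increments=[
    [[0,-1.5,0],[0,0,0],0.6],
    [[0,-2,0],[0,0,0],0.6],
    [[0,-2,0],[0,0,0],0.6],
    [[0,0,0],[0,0,0],0.6],
    [[0,0,0],[0,0,0],0.6],
  ],
)

```text
t: 6.4
eef_pos: [532.6, 177.7, 126.5]
tcp_rot: [-1.566, -0.009, -0.148]
ft_force: [-0.7, 0.5, -0.7]
opening: 0.063
```

```bash
python3 - <<'E'
from h import *
s=state(); P=np.array(s["eef_pos"]); R=Ro.from_euler("xyz",s["tcp_rot"]).as_matrix()
p=read_camera("scene"); save(p,"up.png"); q=px(p,[[540,165,90]])[0]
ht,th=[532,65],np.radians(-8)
top=place(ht,th,[[-40,94],[0,94],[0,106],[-40,106]],96); bot=top.copy(); bot[:,2]=30
tips=[P+R@[a,b,c] for a in(-10,10) for b in (0,-78) for c in(-3,3)]
im=overlay(p,[(top,1),(bot,1),(tips,0)],q,10,"g3.png",(38,28))
for c in("scene","top"):
    p=read_camera(c)
    for n in("thread_nose","sled","handle_top"):
        for r in nets.mark_of(p,n)[:1]: print(c,n,round(r["confidence"],2),c2w(p,r["point"]))
E
```

```text
t 6.4 pos [532.6 177.7 126.5] rpy [-1.6 -0.  -0.1] q [ 0.2  0.5  1.8  0.   0.9 -1.2] F [-0.7  0.5 -0.7] op 0.0625783964547731
scene thread_nose 0.82 [638.8  44.5  58.5]
scene sled 0.73 [530.   59.4  -1.7]
scene handle_top 0.61 [528.6 160.8  98.9]
top thread_nose 0.82 [647.4  53.2  59.8]
top sled 0.72 [534.8  66.6  -0.3]
top handle_top 0.94 [526.2 170.4  99.1]
```

View pics/g3.png

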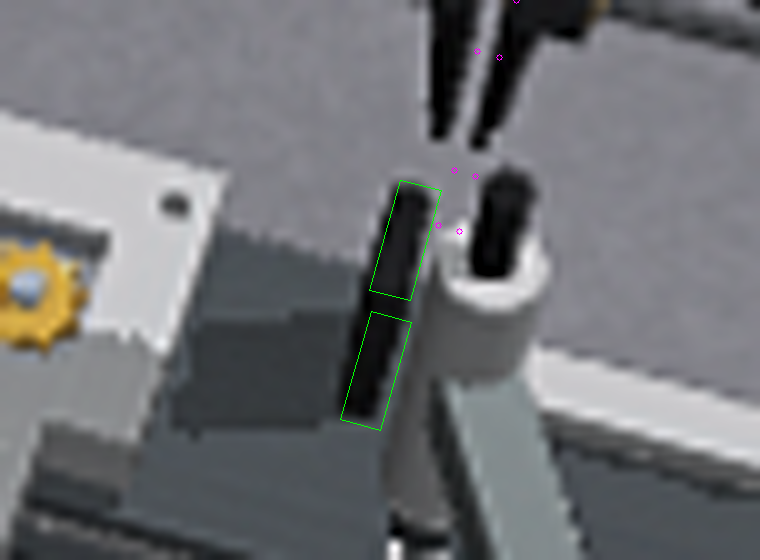

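```bash
python3 - <<'E'
from h import *
p=read_camera("scene"); q=px(p,[[540,165,90]])[0]; o=np.array([int(q[0]-38),int(q[1]-28)])
P=np.array([532.6,177.7,126.5])
print("seen tip px",o+np.array([460,142])/10)
for d in ([0,0,0],[8,0,0],[8,0,20],[8,0,30],[8,0,40],[-20,0,0]): print(d,px(p,P+d)[0])
# start pose: colour tips
P0=np.array([215.4,586.8,175.7]);R=Ro.from_euler("xyz",[-90,0,-20.2],degrees=True).as_matrix()
im=cv2.imread("pics/scene0.png"); x0,y0=520,90
cr=cv2.resize(im[y0:y0+70,x0:x0+100],None,fx=7,fy=7,interpolation=cv2.INTER_CUBIC)
for dz in(0,30):
    for c in(-54,-47.5,47.5,54):
        for a in(-10,10):
            u=(px(p,P0+R@[a,-dz,c])[0]-[x0,y0]+.5)*7; cv2.circle(cr,tuple(int(v) for v in u),2,(255,0,255) if dz==0 else (0,255,0),-1)
cv2.imwrite("pics/s0tip.png",cr)
E
```

```text
seen tip px [409.  219.2]
[0, 0, 0] [408.2 224.6]
[8, 0, 0] [408.  226.9]
[8, 0, 20] [409.  222.6]
[8, 0, 30] [409.5 220.5]
[8, 0, 40] [410.  218.3]
[-20, 0, 0] [408.8 218.9]
```

View pics/s0tip.png

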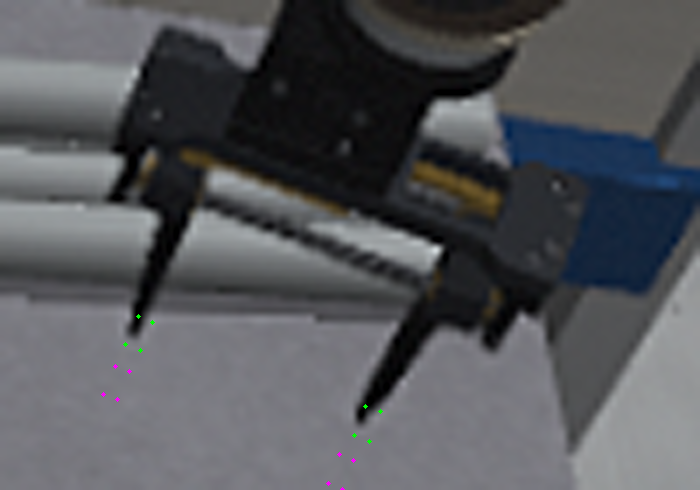

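The reported TCP lies about 30 mm below the real fingertips in both poses, so at z 67 the fingers closed just above the handle, whose top is at 96. I'll go down a further 27 mm or so, which stays above the plate either way.

```bash
python3 - <<'E'
from h import *
plan([528,166,126],-8,1)
E
```

```text
t 6.9 pos [532.8 177.8 126.4] rpy deg [-89.7  -0.5  -8.5] F [ 0.6 -0.6  0.9] op 0.06 |step|mm 12.715901258727174
[-0.3, 0.04, -1.24] [-0.3, -0.5, 0.5]
```

apply_moves(
  increments=[
    [[-0.3,0,-1.2],[-0.3,-0.5,0.5],5.5],
    [[0,0,0],[0,0,0],5.5],
    [[0,0,0],[0,0,0],5.5],
    [[0,0,0],[0,0,0],5.5],
    [[0,0.5,0],[0,0,0],5.5],
  ],
)

```text
t: 7.52
eef_pos: [527.8, 165.4, 121.4]
tcp_rot: [-1.572, 0.0, -0.139]
ft_force: [-0.0, -0.6, 0.4]
opening: 0.532
```

apply_moves(
  increments=[
    [[0,2,0],[0,0,0],5.5],
    [[0,2,0],[0,0,0],5.5],
    [[0,2,0],[0,0,0],5.5],
    [[0,1.5,0],[0,0,0],5.5],
    [[0,0.6,0],[0,0,0],5.5],
  ],
)

```text
t: 8.15
eef_pos: [527.9, 165.8, 37.0]
tcp_rot: [-1.571, -0.0, -0.138]
ft_force: [0.2, 0.3, 0.0]
opening: 0.576
```

apply_moves(
  increments=[
    [[0,0,0],[0,0,0],1.5],
    [[0,0,0],[0,0,0],0.6],
    [[0,0,0],[0,0,0],0.6],
    [[0,0,0],[0,0,0],0.6],
    [[0,0,0],[0,0,0],0.6],
  ],
)

```text
t: 8.78
eef_pos: [528.7, 166.1, 38.4]
tcp_rot: [-1.57, -0.002, -0.138]
ft_force: [0.5, 0.6, -3.4]
opening: 0.127
```

apply_moves(
  increments=[
    [[0,0,0],[0,0,0],0.6],
    [[0,0,0],[0,0,0],0.6],
    [[0,0,0],[0,0,0],0.6],
    [[0,0,0],[0,0,0],0.6],
    [[0,0,0],[0,0,0],0.6],
  ],
)

```text
t: 9.4
eef_pos: [528.7, 166.1, 38.4]
tcp_rot: [-1.57, -0.002, -0.14]
ft_force: [-0.6, 0.4, -0.9]
opening: 0.122
```

Handle gripped (opening about 12 mm). Sliding.

apply_moves(
  increments=[
    [[0,0,1.5],[0,0,0],0.6],
    [[0,0,2.5],[0,0,0],0.6],
    [[0,0,2.5],[0,0,0],0.6],
    [[0,0,2.5],[0,0,0],0.6],
    [[0,0,2.0],[0,0,0],0.6],
  ],
)

```text
t: 10.02
eef_pos: [545.8, 275.9, 38.4]
tcp_rot: [-1.573, -0.004, -0.141]
ft_force: [3.5, -5.1, -1.1]
opening: 0.126
```

```bash
python3 - <<'E'
from h import *
state()
for c in("scene","top"):
    p=read_camera(c)
    for n in("thread_nose","thread_left","thread_right","sled","bit_tip"):
        for r in nets.mark_of(p,n)[:2]: print(c,n,round(r["confidence"],2),c2w(p,r["point"]))
E
```

```text
t 10.025 pos [545.8 275.9  38.4] rpy [-1.6 -0.  -0.1] q [ 0.4  0.6  1.7 -0.   0.8 -1.1] F [ 3.5 -5.1 -1.1] op 0.12632394283989498
scene thread_nose 0.59 [657.1 151.9  54.5]
scene thread_left 0.64 [507.9 205.3  53.4]
scene thread_right 0.89 [502.1 146.6  54.4]
scene sled 0.76 [547.3 163.9  -1.3]
scene sled 0.51 [508.4 210.3  52.8]
scene bit_tip 0.85 [663.5 175.3 114.2]
top thread_nose 0.75 [663.9 158.1  57.7]
top thread_left 0.58 [516.5 212.3  54.9]
top thread_right 0.86 [503.4 146.6  55.2]
top sled 0.86 [554.6 176.1  -2.4]
top bit_tip 0.87 [660.5 176.3 115.7]
```

apply_moves(
  increments=[
    [[0.02,0,0.9],[0,0,0],0.6],
    [[0.02,0,0.8],[0,0,0],0.6],
    [[0,0,0],[0,0,0],0.6],
    [[0,0,0],[0,0,0],0.6],
    [[0,0,0],[0,0,0],0.6],
  ],
)

```text
t: 11.25
eef_pos: [548.1, 290.7, 38.4]
tcp_rot: [-1.574, -0.002, -0.142]
ft_force: [3.7, 0.2, -1.5]
opening: 0.127
```

```bash
cat >> h.py <<'E'
from scipy.optimize import minimize
def edgefit(p,x0,z=55,lo=None):
    g=cv2.GaussianBlur(cv2.cvtColor(p["img"],cv2.COLOR_RGB2GRAY).astype(np.float32),(0,0),.6)
    O=np.array(OUT,float)
    def samp(q): 
        q=q.astype(np.float32); return cv2.remap(g,q[:,:1],q[:,1:],cv2.INTER_LINEAR)[:,0]
    def ring(d):
        P=[]
        for i in range(len(O)):
            a,b=O[i],O[(i+1)%len(O)]; t=(b-a)/np.linalg.norm(b-a); nrm=np.array([t[1],-t[0]])
            for s in np.linspace(.08,.92,24): P.append(a+(b-a)*s+nrm*d)
        return np.array(P)
    I,X=ring(-4),ring(4)
    def cost(v):
        d=samp(px(p,place(v[:2],np.radians(v[2]),I,z)))-samp(px(p,place(v[:2],np.radians(v[2]),X,z)))
        return -np.mean(np.clip(d,-20,60))
    r=minimize(cost,x0,method="Nelder-Mead",options=dict(initial_simplex=np.array(x0)+np.array([[0,0,0],[6,0,0],[0,6,0],[0,0,3]]),xatol=.05,fatol=1e-3))
    return r.x,r.fun
E
python3 - <<'E'
from h import *
state(); rows=[]
for c in("scene","top"):
    p=read_camera(c)
    v,f=edgefit(p,[550.5,190,-8.6]); n=place(v[:2],np.radians(v[2]),[[115,0]],55)[0]
    print(c,v,f,"nose",n)
    q=px(p,[[661.9,175.6,80]])[0]
    rows.append(overlay(p,[(place(v[:2],np.radians(v[2]),OUT,55),1),(place(v[:2],np.radians(v[2]),H3,55),0),([[661.9,175.6,115]],0)],q-[0,0],9,None,(22,30)))
    for k in("thread_nose","thread_left","thread_right","sled","bit_tip"):
        for r in nets.mark_of(p,k)[:1]: print(c,k,round(r["confidence"],2),c2w(p,r["point"]))
cv2.imwrite("pics/n1.png",np.hstack(rows))
E
```

```text
t 11.25 pos [548.1 290.7  38.4] rpy [-1.6 -0.  -0.1] q [ 0.4  0.6  1.7 -0.   0.8 -1. ] F [ 3.7  0.2 -1.5] op 0.1271401329397806
scene [548.7 185.9  -8.6] -50.17710494995117 nose [662.4 168.6  55. ]
scene thread_nose 0.86 [658.7 166.   52.3]
scene thread_left 0.89 [513.7 225.   54.5]
scene thread_right 0.59 [504.6 161.9  51.9]
scene sled 0.77 [547.9 181.8  -0.8]
scene bit_tip 0.75 [548.1 181.3  -1.3]
top [551.8 189.9  -7.8] -59.2083740234375 nose [665.7 174.2  55. ]
top thread_nose 0.95 [665.6 173.9  58.7]
top thread_left 0.91 [520.7 226.7  56.2]
top thread_right 0.89 [508.6 162.3  54. ]
top sled 0.81 [553.8 192.9   0.2]
top bit_tip 0.68 [663.3 179.5 116.3]
```

View pics/n1.png

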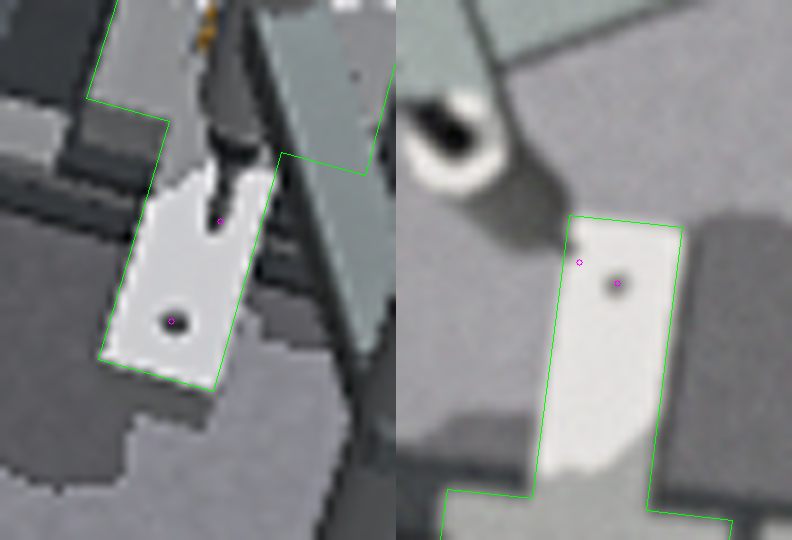

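```bash
python3 - <<'E'
from h import *
for c,cr,nose in(("scene",(215,227),(662.4,168.6)),("top",(575-396,252),(665.7,174.2))):
    p=read_camera(c); q=px(p,[[661.9,175.6,80]])[0]; o=np.array([int(q[0]-22),int(q[1]-30)])
    b=ray(p,o+np.array(cr)/9-.5,115)[0]; d=b[:2]-nose
    u=np.array([np.sin(np.radians(8.5)),np.cos(np.radians(8.5))])
    print(c,b,"diff",d,"along",d@u,"across",d@[u[1],-u[0]])
E
```

```text
scene [664.2 174.1 115. ] diff [1.8 5.5] along 5.745596892931327 across 0.9746928627207125
top [665.2 176.8 115. ] diff [-0.5  2.6] along 2.50834377894084 across -0.899496694167892
```

Both cameras put the nose hole about 4 mm short, with no offset across. Moving +4 mm.

apply_moves(
  increments=[
    [[0.0,0,0.5],[0,0,0],0.6],
    [[0.0,0,0],[0,0,0],0.6],
    [[0,0,0],[0,0,0],0.6],
    [[0,0,0],[0,0,0],0.6],
    [[0,0,0],[0,0,0],0.6],
  ],
)

```text
t: 12.58
eef_pos: [548.8, 295.6, 38.4]
tcp_rot: [-1.575, -0.002, -0.142]
ft_force: [2.6, -0.4, -1.0]
opening: 0.123
```

```bash
python3 - <<'E'
from h import *
state()
for c in("scene","top"):
    p=read_camera(c)
    v,f=edgefit(p,[550.5,191,-8.4]); n=place(v[:2],np.radians(v[2]),[[115,0]],55)[0]; print(c,v,f,"nose",n)
E
```

```text
t 12.575 pos [548.8 295.6  38.4] rpy [-1.6 -0.  -0.1] q [ 0.4  0.7  1.7 -0.   0.8 -1. ] F [ 2.6 -0.4 -1. ] op 0.12261064724642744
scene [550.2 191.   -9.5] -48.821109771728516 nose [663.6 171.9  55. ]
top [552.4 195.5  -8.4] -58.24923324584961 nose [666.2 178.8  55. ]
```

apply_moves(
  increments=[
    [[0,0,0],[0,0,0],3],
    [[0,0,0],[0,0,0],5],
    [[0,0,0],[0,0,0],5.5],
    [[0,0,0],[0,0,0],5.5],
    [[0,0,0],[0,0,0],5.5],
  ],
)

```text
t: 13.3
eef_pos: [546.8, 295.4, 38.0]
tcp_rot: [-1.577, 0.001, -0.141]
ft_force: [-0.2, -0.4, -0.1]
opening: 0.56
```

apply_moves(
  increments=[
    [[0,-1,0],[0,0,0],5.5],
    [[0,-3,0],[0,0,0],5.5],
    [[0,-4,0],[0,0,0],5.5],
    [[0,-4,0],[0,0,0],6.5],
    [[0,-2,0],[0,0,0],6.5],
  ],
)

```text
t: 13.92
eef_pos: [546.6, 296.0, 183.5]
tcp_rot: [-1.578, 0.003, -0.141]
ft_force: [-0.7, -0.3, -0.5]
opening: 0.678
```

```bash
python3 - <<'E'
from h import *
for c in("scene","top"):
    p=read_camera(c)
    v,f=edgefit(p,[550.5,192,-8.7]); n=place(v[:2],np.radians(v[2]),[[115,0]],55)[0]; print(c,v,f,"nose",n)
    v,f=edgefit(p,[521.4,-362.2,20.3],z=5); print(" cover",v,f)
plan([521.4,-362.2,150],20.3,15)
E
```

```text
scene [550.  190.9  -9.3] -49.00961685180664 nose [663.5 172.4  55. ]
 cover [ 519.3 -366.    20.5] -41.43852615356445
top [552.7 197.4  -9.5] -58.34547805786133 nose [666.1 178.3  55. ]
 cover [ 523.  -360.7   20.6] -33.86859893798828
t 14.03 pos [547.  296.1 183.6] rpy deg [-90.3   0.1  -8.1] F [ 0.6  0.6 -0.5] op 0.68 |step|mm 43.97953674957861
[0.45, 0.25, -4.37] [0.0, -1.9, -0.0]
[0.3, 0.25, -4.38] [0.0, -1.9, -0.0]
[0.16, 0.25, -4.39] [0.0, -1.9, -0.0]
[0.01, 0.24, -4.39] [0.0, -1.9, -0.0]
[-0.13, 0.24, -4.39] [0.0, -1.9, -0.0]
[-0.28, 0.24, -4.38] [0.0, -1.9, -0.0]
[-0.42, 0.24, -4.37] [0.0, -1.9, -0.0]
[-0.57, 0.24, -4.35] [0.0, -1.9, -0.0]
[-0.71, 0.24, -4.33] [0.0, -1.9, -0.0]
[-0.85, 0.23, -4.31] [0.0, -1.9, -0.0]
[-0.99, 0.23, -4.28] [0.0, -1.9, -0.0]
[-1.13, 0.23, -4.24] [0.0, -1.9, -0.0]
[-1.27, 0.23, -4.2] [0.0, -1.9, -0.0]
[-1.41, 0.23, -4.16] [0.0, -1.9, -0.0]
[-1.55, 0.23, -4.11] [0.0, -1.9, -0.0]
```

apply_moves(
  increments=[
    [[0.4,0.2,-4.4],[0,-1.9,0],6.5],
    [[0.3,0.2,-4.4],[0,-1.9,0],6.5],
    [[0.2,0.2,-4.4],[0,-1.9,0],6.5],
    [[0,0.2,-4.4],[0,-1.9,0],6.5],
    [[-0.1,0.2,-4.4],[0,-1.9,0],6.5],
  ],
)

```text
t: 14.65
eef_pos: [536.9, 72.0, 170.8]
tcp_rot: [-1.577, 0.006, 0.035]
ft_force: [0.4, 0.4, 0.3]
opening: 0.68
```

apply_moves(
  increments=[
    [[-0.3,0.2,-4.4],[0,-1.9,0],6.5],
    [[-0.4,0.2,-4.4],[0,-1.9,0],6.5],
    [[-0.6,0.2,-4.3],[0,-1.9,0],6.5],
    [[-0.7,0.2,-4.3],[0,-1.9,0],6.5],
    [[-0.8,0.2,-4.3],[0,-1.9,0],6.5],
  ],
)

```text
t: 15.28
eef_pos: [528.1, -153.8, 157.7]
tcp_rot: [-1.573, 0.012, 0.207]
ft_force: [1.1, -0.0, 0.4]
opening: 0.681
```

apply_moves(
  increments=[
    [[-1.0,0.2,-4.3],[0,-1.9,0],6.5],
    [[-1.1,0.2,-4.2],[0,-1.9,0],6.5],
    [[-1.3,0.2,-4.2],[0,-1.9,0],6.5],
    [[-1.4,0.2,-4.2],[0,-1.9,0],6.5],
    [[-1.5,0.2,-4.1],[0,-1.9,0],6.5],
  ],
)

```text
t: 15.9
eef_pos: [521.4, -379.6, 143.4]
tcp_rot: [-1.565, 0.016, 0.378]
ft_force: [0.5, -0.2, -0.3]
opening: 0.688
```

```bash
python3 - <<'E'
from h import *
plan([521.2,-363.3,100],20.5,3)
E
```

```text
t 15.9 pos [ 521.4 -379.6  143.4] rpy deg [-89.7   0.9  21.6] F [ 0.5 -0.2 -0.3] op 0.69 |step|mm 15.460772902768309
[0.22, 1.45, 0.5] [-0.1, 0.4, -0.3]
[0.21, 1.45, 0.5] [-0.1, 0.4, -0.3]
[0.2, 1.45, 0.51] [-0.1, 0.4, -0.3]
```

apply_moves(
  increments=[
    [[0.3,1.4,0.7],[-0.1,0.4,-0.3],6.5],
    [[0.2,1.5,0.5],[-0.1,0.4,-0.3],6.5],
    [[0.15,1.4,0.4],[-0.1,0.3,-0.3],6.5],
    [[0,0,0],[0,0,0],6.5],
    [[0,0,0],[0,0,0],6.5],
  ],
)

```text
t: 16.52
eef_pos: [518.5, -364.6, 94.4]
tcp_rot: [-1.566, 0.003, 0.354]
ft_force: [0.5, -0.7, 0.6]
opening: 0.686
```

```bash
python3 - <<'E'
from h import *
plan([521.2,-363.3,-14],20.5,5)
p=read_camera("scene")
overlay(p,[(place([521.2,-363.3],np.radians(20.5),OUT,5),1),(place([521.2,-363.3],np.radians(20.5),[[-25,-20],[25,-20],[25,20],[-25,20]],40),1)],px(p,[[540,-360,60]])[0],8,"c1.png",(40,36))
E
```

```text
t 16.52 pos [ 518.5 -364.6   94.4] rpy deg [-89.7   0.2  20.3] F [ 0.5 -0.7  0.6] op 0.69 |step|mm 21.69242423756985
[0.07, 2.17, -0.01] [-0.1, -0.0, -0.0]
[0.06, 2.17, -0.0] [-0.1, -0.0, -0.0]
[0.06, 2.17, -0.0] [-0.1, -0.0, -0.0]
[0.06, 2.17, 0.0] [-0.1, -0.0, -0.0]
[0.06, 2.17, 0.0] [-0.1, -0.0, -0.0]
```

View pics/c1.png

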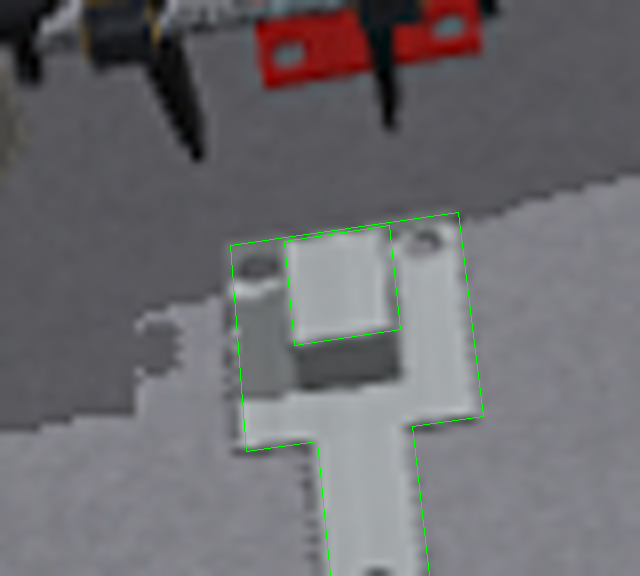

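The grey nosed cover with hump is below the fingers, which straddle the hump with tips at (200,158) and (390,128). Descending in two stages.

apply_moves(
  increments=[
    [[0.1,2,0],[-0.1,0,0],6.5],
    [[0.1,2,0],[-0.1,0,0],6.5],
    [[0.1,2,0],[-0.1,0,0],6.5],
    [[0,1.5,0],[0,0,0],6.5],
    [[0,1,0],[0,0,0],6.5],
  ],
)

```text
t: 17.2
eef_pos: [523.0, -365.3, 10.3]
tcp_rot: [-1.577, 0.0, 0.354]
ft_force: [-0.4, 0.5, -0.3]
opening: 0.685
```

apply_moves(
  increments=[
    [[0,0.7,0],[0,0,0],6.5],
    [[0,0.6,0],[0,0,0],6.5],
    [[0,0.5,0],[0,0,0],6.5],
    [[0,0.4,0],[0,0,0],6.5],
    [[0,0,0],[0,0,0],6.5],
  ],
)

```text
t: 17.82
eef_pos: [523.4, -365.9, -12.5]
tcp_rot: [-1.578, -0.0, 0.354]
ft_force: [0.7, -0.7, -1.2]
opening: 0.684
```

```bash
python3 - <<'E'
from h import *
plan([521.2,-363.3,-14],20.5,1)
E
```

```text
t 17.82 pos [ 523.4 -365.9  -12.5] rpy deg [-90.4  -0.   20.3] F [ 0.7 -0.7 -1.2] op 0.68 |step|mm 3.749800037715975
[-0.12, 0.15, 0.32] [0.4, -0.2, 0.0]
```

Reported z is -12.5 with no contact, which confirms the roughly 30 mm TCP offset. Correct and close.

apply_moves(
  increments=[
    [[-0.1,0,0.3],[0.4,-0.2,0],6.5],
    [[0,0,0],[0,0,0],4.5],
    [[0,0,0],[0,0,0],3.4],
    [[0,0,0],[0,0,0],3.4],
    [[0,0,0],[0,0,0],3.4],
  ],
)

```text
t: 18.45
eef_pos: [521.5, -363.4, -11.8]
tcp_rot: [-1.571, -0.001, 0.358]
ft_force: [-0.3, -0.4, -0.4]
opening: 0.42
```

apply_moves(
  increments=[
    [[0,0,0],[0,0,0],3.4],
    [[0,0,0],[0,0,0],3.0],
    [[0,0,0],[0,0,0],3.0],
    [[0,0,0],[0,0,0],3.0],
    [[0,0,0],[0,0,0],3.0],
  ],
)

```text
t: 19.08
eef_pos: [521.5, -363.4, -11.8]
tcp_rot: [-1.571, -0.001, 0.358]
ft_force: [-0.5, -0.6, 0.0]
opening: 0.418
```

```bash
python3 - <<'E'
from h import *
state()
for c in("scene","top"):
    p=read_camera(c); v,f=edgefit(p,[521.4,-363,20.3],z=5); print(" cover",v,f)
E
```

```text
t 19.075 pos [ 521.5 -363.4  -11.8] rpy [-1.6 -0.   0.4] q [-0.7  0.7  1.7  0.   0.7 -2.6] F [-0.5 -0.6  0. ] op 0.4184849241743688
 cover [ 519.9 -367.2   21. ] -39.2974853515625
 cover [ 523.5 -360.7   20.4] -19.798376083374023
```

apply_moves(
  increments=[
    [[0,-0.7,0],[0,0,0],3.0],
    [[0,-1.6,0],[0,0,0],3.0],
    [[0,-2.3,0],[0,0,0],3.0],
    [[0,-2.3,0],[0,0,0],3.0],
    [[0,-1.9,0],[0,0,0],3.0],
  ],
)

```text
t: 19.8
eef_pos: [520.3, -362.5, 79.8]
tcp_rot: [-1.568, 0.001, 0.358]
ft_force: [0.8, -0.9, -5.2]
opening: 0.418
```

```bash
python3 - <<'E'
from h import *
plan([505,-60,76],0,10)
E
```

```text
t 19.8 pos [ 520.3 -362.5   79.8] rpy deg [-89.8   0.1  20.5] F [ 0.8 -0.9 -5.2] op 0.42 |step|mm 30.291118108578562
[0.92, 0.05, 2.89] [-0.0, 2.1, -0.0]
[0.81, 0.05, 2.92] [-0.0, 2.1, -0.0]
[0.71, 0.04, 2.94] [-0.0, 2.1, -0.0]
[0.6, 0.04, 2.97] [-0.0, 2.1, -0.0]
[0.5, 0.04, 2.99] [-0.0, 2.1, -0.0]
[0.39, 0.04, 3.0] [-0.0, 2.1, -0.0]
[0.28, 0.04, 3.02] [-0.0, 2.1, -0.0]
[0.17, 0.04, 3.02] [-0.0, 2.1, -0.0]
[0.06, 0.04, 3.03] [-0.0, 2.1, -0.0]
[-0.04, 0.04, 3.03] [-0.0, 2.1, -0.0]
```

apply_moves(
  increments=[
    [[0.6,0,1.8],[0,1.4,0],3.0],
    [[0.8,0,2.9],[0,2.1,0],3.0],
    [[0.7,0,2.9],[0,2.1,0],3.0],
    [[0.6,0,3.0],[0,2.1,0],3.0],
    [[0.5,0,3.0],[0,2.1,0],3.0],
  ],
)

```text
t: 20.42
eef_pos: [512.9, -221.5, 86.7]
tcp_rot: [-1.573, -0.003, 0.179]
ft_force: [0.8, 0.8, -4.2]
opening: 0.421
```

apply_moves(
  increments=[
    [[0.4,0,3.0],[0,2.1,0],3.0],
    [[0.3,0,3.0],[0,2.1,0],3.0],
    [[0.2,0,3.0],[0,2.1,0],3.0],
    [[0.1,0,3.0],[0,2.1,0],3.0],
    [[0,0,3.0],[0,2.1,0],3.0],
  ],
)

```text
t: 21.05
eef_pos: [507.1, -66.3, 91.4]
tcp_rot: [-1.574, -0.008, -0.011]
ft_force: [-0.3, -0.7, -3.5]
opening: 0.421
```

```bash
python3 - <<'E'
from h import *
plan([551.5,160,76],-8.9,10)
E
```

```text
t 21.05 pos [507.1 -66.3  91.4] rpy deg [-90.2  -0.4  -0.6] F [-0.3 -0.7 -3.5] op 0.42 |step|mm 23.110230339826806
[0.42, 0.15, 2.27] [0.0, 0.8, 0.0]
[0.39, 0.15, 2.27] [0.0, 0.8, 0.0]
[0.35, 0.15, 2.28] [0.0, 0.8, 0.0]
[0.32, 0.15, 2.28] [0.0, 0.8, 0.0]
[0.29, 0.15, 2.29] [0.0, 0.8, 0.0]
[0.25, 0.15, 2.29] [0.0, 0.8, 0.0]
[0.22, 0.15, 2.3] [0.0, 0.8, 0.0]
[0.19, 0.15, 2.3] [0.0, 0.8, 0.0]
[0.16, 0.15, 2.3] [0.0, 0.8, 0.0]
[0.12, 0.15, 2.3] [0.0, 0.8, 0.0]
```

apply_moves(
  increments=[
    [[0.4,0.4,2.0],[0,0.8,0],3.0],
    [[0.4,0.4,2.3],[0,0.8,0],3.0],
    [[0.4,0.4,2.3],[0,0.8,0],3.0],
    [[0.3,0.3,2.3],[0,0.8,0],3.0],
    [[0.3,0.3,1.8],[0,0.8,0],3.0],
  ],
)

```text
t: 21.68
eef_pos: [530.1, 44.4, 78.2]
tcp_rot: [-1.574, -0.013, -0.083]
ft_force: [0.8, 1.2, -3.9]
opening: 0.417
```

```bash
python3 - <<'E'
from h import *
plan([551.5,160,74],-8.9,5)
E
```

```text
t 21.68 pos [530.1  44.4  78.2] rpy deg [-90.2  -0.7  -4.7] F [ 0.8  1.2 -3.9] op 0.42 |step|mm 23.52369379904695
[0.24, 0.08, 2.34] [0.0, 0.8, 0.1]
[0.2, 0.08, 2.34] [0.0, 0.8, 0.1]
[0.17, 0.08, 2.34] [0.0, 0.8, 0.1]
[0.13, 0.08, 2.35] [0.0, 0.8, 0.1]
[0.1, 0.08, 2.35] [0.0, 0.8, 0.1]
```

apply_moves(
  increments=[
    [[0.2,0.2,2.2],[0,0.8,0.15],3.0],
    [[0.2,0.2,2.3],[0,0.8,0.15],3.0],
    [[0.2,0.2,2.3],[0,0.8,0.15],3.0],
    [[0.1,0.2,2.0],[0,0.8,0.15],3.0],
    [[0.1,0.1,1.5],[0,0.8,0.1],3.0],
  ],
)

```text
t: 22.3
eef_pos: [550.1, 149.8, 73.7]
tcp_rot: [-1.572, -0.004, -0.155]
ft_force: [0.5, 0.4, -4.5]
opening: 0.418
```

```bash
python3 - <<'E'
from h import *
plan([551.5,194.4,66],-8.9,4)
E
```

```text
t 22.3 pos [550.1 149.8  73.7] rpy deg [-90.1  -0.2  -8.9] F [ 0.5  0.4 -4.5] op 0.42 |step|mm 11.322949764088778
[-0.14, 0.19, 1.11] [0.0, 0.0, 0.1]
[-0.14, 0.19, 1.11] [0.0, 0.0, 0.1]
[-0.14, 0.19, 1.11] [0.0, 0.0, 0.1]
[-0.14, 0.19, 1.11] [0.0, 0.0, 0.1]
```

apply_moves(
  increments=[
    [[-0.1,0.2,1.1],[0,0,0.1],3.0],
    [[-0.2,0.2,1.1],[0,0,0.1],3.0],
    [[-0.1,0.2,1.1],[0,0,0],3.0],
    [[-0.1,0.2,0.9],[0,0,0],3.0],
    [[0,0,0],[0,0,0],3.0],
  ],
)

```text
t: 22.92
eef_pos: [551.5, 194.8, 66.5]
tcp_rot: [-1.572, -0.001, -0.153]
ft_force: [-0.9, 0.3, -4.4]
opening: 0.418
```

```bash
python3 - <<'E'
from h import *
plan([551.5,194.4,58.2],-8.9,1)
for c in("scene","top"):
    p=read_camera(c); v,f=edgefit(p,[551.3,194,-8.9],z=5+readout.state()["eef_pos"][2]+11.8); print(" cover",v,f)
E
```

```text
t 22.93 pos [551.5 194.8  66.5] rpy deg [-90.1  -0.1  -8.8] F [-0.9  0.3 -4.4] op 0.42 |step|mm 8.350650701488359
[0.01, 0.83, -0.04] [0.1, 0.1, 0.1]
 cover [548.9 193.6  -9.3] -31.189224243164062
 cover [553.9 191.8  -9.8] -12.978172302246094
```

apply_moves(
  increments=[
    [[0,0.4,0],[0.1,0.1,0.1],3.0],
    [[0,0.4,0],[0,0,0],3.0],
    [[0,0,0],[0,0,0],3.0],
    [[0,0,0],[0,0,0],3.0],
    [[0,0,0],[0,0,0],3.0],
  ],
)

```text
t: 23.65
eef_pos: [551.6, 193.2, 58.1]
tcp_rot: [-1.57, 0.001, -0.157]
ft_force: [0.4, 0.1, -4.8]
opening: 0.418
```

```bash
python3 - <<'E'
from h import *
s=state(); z=s["eef_pos"][2]+11.8; rows=[]
for c,S,sz in(("scene",[550,190.9,-9],7),("top",[552.7,196.5,-9],7)):
    p=read_camera(c); v,f=edgefit(p,[551.3,194,-8.9],z=5+z); print(c,"cover",v,f)
    for k in("hole_nose","hole_left","hole_right","cover","thread_nose","bit_tip"):
        for r in nets.mark_of(p,k)[:2]:
            w=c2w(p,r["point"])
            if np.hypot(w[0]-560,w[1]-190)<130: print(c,k,round(r["confidence"],2),w)
    it=[(place(S[:2],np.radians(S[2]),OUT,z+5),1),(place(S[:2],np.radians(S[2]),H3,z+5),0)]
    rows.append(overlay(p,it,px(p,[[590,185,80]])[0],sz,None,(28,40)))
cv2.imwrite("pics/f1.png",np.hstack(rows))
E
```

```text
t 23.65 pos [551.6 193.2  58.1] rpy [-1.6  0.  -0.2] q [ 0.2  0.6  1.8  0.   0.8 -1.2] F [ 0.4  0.1 -4.8] op 0.41769290813339677
scene cover [549.7 192.2 -10.3] -32.00275802612305
scene hole_nose 0.82 [661.2 172.   69.2]
scene hole_left 0.55 [516.8 231.6  67.1]
scene hole_right 0.63 [505.5 162.   64.8]
scene cover 0.74 [548.1 191.4  69.6]
scene thread_nose 0.56 [664.  169.   54.4]
scene thread_nose 0.49 [659.6 174.2  68.2]
scene bit_tip 0.98 [662.9 173.4 117. ]
scene bit_tip 0.24 [517.7 231.9  72.6]
top cover [554.3 193.6  -9.7] -14.02196979522705
top hole_nose 0.73 [508.6 170.1  51.7]
top thread_nose 0.64 [666.  176.2  56.9]
top bit_tip 0.71 [663.8 175.6 116.5]
```

View pics/f1.png

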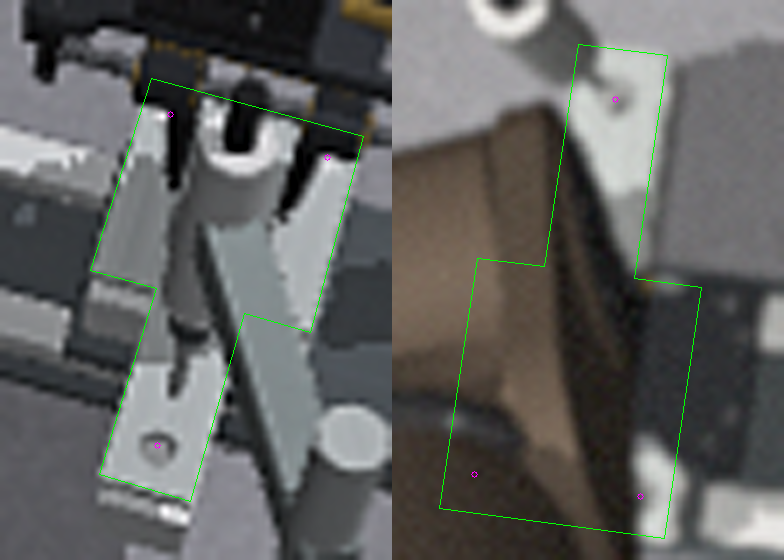

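The scene overlay matches the outline to under a pixel, with the nose hole at (158,448) against a predicted (157,445). The top view suggests the cover is about 2 mm too far towards -y, and the scene view about 1 mm the other way. I'll make one small trim, check and hand in.

apply_moves(
  increments=[
    [[0,0,0.06],[0,0,0],3.0],
    [[0,0,0],[0,0,0],3.0],
    [[0,0,0],[0,0,0],3.0],
    [[0,0,0],[0,0,0],3.0],
    [[0,0,0],[0,0,0],3.0],
  ],
)

```text
t: 24.98
eef_pos: [551.7, 193.9, 58.0]
tcp_rot: [-1.571, 0.001, -0.157]
ft_force: [-0.3, -0.9, -4.2]
opening: 0.418
```

```bash
python3 - <<'E'
from h import *
plan([551.5,193.9,58.2],-8.9,1)
p=read_camera("top"); print(edgefit(p,[551.3,194,-8.9],z=75))
env.job_done()
E
```

```text
t 24.98 pos [551.7 193.9  58. ] rpy deg [-90.    0.1  -9. ] F [-0.3 -0.9 -4.2] op 0.42 |step|mm 0.27686285957732903
[-0.02, -0.02, -0.0] [-0.0, -0.1, -0.1]
(array([554. , 193.2,  -9.7]), np.float64(-13.791455268859863))
the job is handed in; nothing more can be done
```

I slid the sled about 130 mm by its handle until the nose hole was under the bit. I then picked up the grey steel cover with the nose and handed in, at about 25 s, holding it over the housing. I did not reach for the plain cover, the red look-alikes, the bottle, the screwdriver or the carton, but I took no final picture to confirm they were undisturbed.

**First try:** my first grip on the handle closed just above it. The real fingertips sit about 30 mm higher than the reported tool position. I allowed for that from then on, and nothing was pushed.

**Last checks:**
- **Cover height and level:** the underside is about 70 mm above the bench, so about 15 mm above the housing. The tool is level to about 0.1°.
- **Grip:** the opening is steady at about 40 mm, and the wrist force shows only the cover's weight, about 4 to 5 N.
- **Holes:** in the scene view the outline and nose hole match the housing to under a pixel.

**Where the cameras disagreed:** the two cameras differ by 2 to 3 mm along the sled's travel, for both the sled's stop and the cover. I took the middle of the two each time. In the top view the arm hid much of the cover, so its fit there is weak, and the two wide-part holes were only partly visible.

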